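# Put the coffee row back in reverse order

### The arm

A 6-joint arm with a two-finger parallel gripper is mounted at the origin on the work surface. World frame = base frame: x ahead of the robot, y to its left, z up, the work surface at z = 0. Lengths are in m, angles in rad, forces in N, time in s.
With the tool pointing down it reaches from about 0.3 to 0.775 m from the base axis. Payload 14.6 kg.
Tool frame: the origin (TCP) lies on the centre line of the jaws, within the pads' length; the fingertips stand 25 mm ahead of it and the grasp point (between the pads) lies 6 mm ahead of it (ctrl.tip_reach is the distance from the TCP to the fingertips, in m); z points along the fingers, y is the line along which they close (so a half turn about z gives the same grasp; the last joint's range is limited). The gripper opens to 94 mm and grips with 3 to 60 N. Pads are 16 mm wide; open, the fingers measure 119 mm over their backs; the gripper's body (75 mm by 177 mm) begins 78 mm behind the grasp point.
Start: joints at [1.242, 0.3, 1.521, -0, 1.321, -0.067], TCP at [0.142, 0.531, 0.23] pointing down, gripper open.
Joint ranges: [-3.03, 3.03], [-0.79, 2.21], [0.23, 2.52], [-1.04, 4.18], [0, 3.07], [-2.55, 2.55]. Speed limits (rad/s): [2.22, 2.22, 2.57, 3.14, 3.14, 3.14].

### API

Orientations are given as [roll, pitch, yaw] about the fixed x, y, z axes, in that order (R = Rz(yaw) Ry(pitch) Rx(roll)).
In Python, from station import ctrl gives the robot as it stands. The module is installed in compiled form; this text tells all that it offers.
- The arm moves only by the tool apply_moves, never from a script. Its argument "deltas" is a list of rows, each a list of 7 numbers: the closure in counts, from 0 (fully open) to 255 (shut), then the shift along the world's x, y, z in cm, then the turn, a rotation vector about the world's x, y, z in rad. In form: [[jaw, tx, ty, tz, ax, ay, az], ...]. A call has 1 to 10 rows; each row shifts and turns the commanded pose from where the row before left it; what a row does not reach is not made up. A row lasts 1/10 s, in which the tool goes at most 50 mm and 8.59 degrees, less where a joint would pass 70% of its speed; a pose out of reach is approached as far as the arm can. A call with a gripper value outside its range is refused whole. The fingers move at their own pace and stop on an object; "grip_force" is the grip in N (left out, the last holds). Time passes only in rows, so rows that do not move let the fingers close. It gives the time, the measured TCP pose, the force, the opening and the grip force at its end, in the units of the state.
- ctrl.get_obs(): the state, without advancing time (a new reading comes with each control period).
- ctrl.camera(name): name is "scene" or "top" or "wrist"; returns a dict with "img" (384x512x3 uint8, red, green, blue), "K" (3x3 intrinsics, pixels), "pose" (4x4, takes a point from camera to world coordinates); the wrist camera has in their place "hand_eye" (4x4, takes a point from camera to tool coordinates, whose origin is the TCP and whose axes are the flange's). Camera axes: x right, y up, looking along -z (the intrinsics and any distortion apply to the point x, -y, -z); pixel columns grow to the right and rows downward; lengths in m; the calibration is good to about 2 mm. The wrist camera is an equidistant fisheye: a pixel r from the principal point sees the ray r / f radians off the axis. A picture is of the moment at which its call begins: read the wrist's pose just before it. There is no depth.
- ctrl.hand_in(): hands the job in; it is judged then, once.
The state is a dict: "time_s": time; "qpos": joint angles; "joint_vel": joint speeds; "tau": joint torques, N m; "ee_pos": TCP position; "eef_rot": TCP orientation; "force": force on the tool from outside, world axes, zero at the start; "moment": the same for the moment, N m; "grip_width": finger opening in m; "grip_force": force on a finger pad.
Only numpy, scipy, OpenCV 4.12 (cv2) and the standard library are available. Lean on these libraries where they do the work, as an engineer would, in place of code of your own. Each camera call takes 0.05 s, during which the arm holds its last target. There are 200 camera calls.

### The job

Move the four coffee things from the aluminium tray into the wooden rack, one in each compartment, in reverse order: what stands at the left end of the tray goes to the right end of the rack, and so on, so that the tray's right-hand thing ends up first on the left. Set each one down gently so it stands upright on its compartment's floor; do not drop or tip any, and leave the two sini cups where they are.

Things in the scene. Friction and masses are not known exactly. Their poses are not given: they have to be found in the camera images.
- canister: Loose: the tall steel canister, a plain upright cylinder 46 mm across and 110 mm high, flat lid, dark seam 20 mm below the top. 0.17 to 0.29 kg. A grip 76 mm above its foot is good. Origin at the centre of its underside, z up.
- tin: Loose: the low steel tin, a squat cylinder 56 mm across and 55 mm high, flat lid, dark seam 14 mm below the top. 0.12 to 0.21 kg. A grip 38 mm above its foot is good. Origin at the centre of its underside, z up.
- caddy: Loose: the white ceramic caddy, square, 46 x 46 mm and 70 mm high, with a cork stopper 32 mm across and 14 mm high on top (84 mm in all). 0.20 to 0.34 kg. Its x and y axes are square to its four sides; it stands within 0.12 rad of square to the tray. A grip on its sides 44 mm above its foot is good. Origin at the centre of its underside, z up.
- mill: Loose: the turned dark wooden mill, 102 mm high: foot 48 mm across, a straight waist 34 mm across from 26 to 74 mm above the foot, a shoulder 44 mm across at 80 to 86 mm, a steel ball 16 mm across on top. 0.16 to 0.26 kg. A grip at the waist 63 mm above its foot is good. Origin at the centre of its underside, z up.
- tray: Fixed aluminium tray, 110 mm (x) by 384 mm (y, along the row), rim 10 mm high, nearer or farther than the rack. Origin at the centre of its underside; +y points to its left end as seen from the robot. Four cork pads lie on its 3 mm floor, centres at y = +132, +44, -44, -132 mm; each carries one thing at the start, in any order. Rows lie within 0.1 rad of the world's y axis.
- pad_a: Fixed cork pad, 72 mm across, 4 mm thick, on the tray: the one on which the canister stands at the start (so it tells the canister's place in the starting row). Origin at the centre of its underside, 3 mm above the worktop.
- pad_b: Fixed cork pad, 72 mm across, 4 mm thick, on the tray: the one on which the tin stands at the start (so it tells the tin's place in the starting row). Origin at the centre of its underside, 3 mm above the worktop.
- pad_c: Fixed cork pad, 72 mm across, 4 mm thick, on the tray: the one on which the caddy stands at the start (so it tells the caddy's place in the starting row). Origin at the centre of its underside, 3 mm above the worktop.
- pad_d: Fixed cork pad, 72 mm across, 4 mm thick, on the tray: the one on which the mill stands at the start (so it tells the mill's place in the starting row). Origin at the centre of its underside, 3 mm above the worktop.
- rack: Fixed wooden rack, 102 mm (x) by 366 mm (y, along the row): four open square compartments 74 x 74 mm, centres at y = +132, +44, -44, -132 mm. Compartment floor 8 mm and wall tops 18 mm above the worktop; walls 14 mm thick. Origin at the centre of its underside; +y points to the left end as seen from the robot.
- cup_a: Bystander: a loose small white ceramic sini cup without handle, 60 mm across the rim, 48 mm high, standing to the right of the work; leave it be. Origin at the centre of its underside.
- cup_b: Bystander: a loose small white ceramic sini cup without handle, 60 mm across the rim, 48 mm high, standing to the right of the work; leave it be. Origin at the centre of its underside.
Things that resemble listed ones, but are neither listed nor needed, are in the scene too. Leave any yellow look-alike of the mill alone. What is shaped like the tin but pink is not meant.

How it is judged:
At the end, for the whole second after the job is handed in: Each thing stands upright (0.1 rad), at rest (0.02 m/s), on the floor (4 mm) of the rack compartment that mirrors its starting pad (first from left to last, second to third, third to second, last to first), within 17 mm of the compartment's centre along both rack axes (((y of pad_a in the frame of tray between 0.112 and 0.152 m and y of canister in the frame of rack between -0.149 and -0.115 m) or (y of pad_a in the frame of tray between 0.024 and 0.064 m and y of canister in the frame of rack between -0.061 and -0.027 m) or (y of pad_a in the frame of tray between -0.064 and -0.024 m and y of canister in the frame of rack between 0.027 and 0.061 m) or (y of pad_a in the frame of tray between -0.152 and -0.112 m and y of canister in the frame of rack between 0.115 and 0.149 m)) and x of canister in the frame of rack between -0.017 and 0.017 m and z of canister in the frame of rack between 0.004 and 0.012 m and angle between each of canister, tin, caddy, mill's own z axis and vertical below 0.1 rad and linear speed of each of canister, tin, caddy, mill below 0.02 m/s and ((y of pad_b in the frame of tray between 0.112 and 0.152 m and y of tin in the frame of rack between -0.149 and -0.115 m) or (y of pad_b in the frame of tray between 0.024 and 0.064 m and y of tin in the frame of rack between -0.061 and -0.027 m) or (y of pad_b in the frame of tray between -0.064 and -0.024 m and y of tin in the frame of rack between 0.027 and 0.061 m) or (y of pad_b in the frame of tray between -0.152 and -0.112 m and y of tin in the frame of rack between 0.115 and 0.149 m)) and x of tin in the frame of rack between -0.017 and 0.017 m and z of tin in the frame of rack between 0.004 and 0.012 m and ((y of pad_c in the frame of tray between 0.112 and 0.152 m and y of caddy in the frame of rack between -0.149 and -0.115 m) or (y of pad_c in the frame of tray between 0.024 and 0.064 m and y of caddy in the frame of rack between -0.061 and -0.027 m) or (y of pad_c in the frame of tray between -0.064 and -0.024 m and y of caddy in the frame of rack between 0.027 and 0.061 m) or (y of pad_c in the frame of tray between -0.152 and -0.112 m and y of caddy in the frame of rack between 0.115 and 0.149 m)) and x of caddy in the frame of rack between -0.017 and 0.017 m and z of caddy in the frame of rack between 0.004 and 0.012 m and ((y of pad_d in the frame of tray between 0.112 and 0.152 m and y of mill in the frame of rack between -0.149 and -0.115 m) or (y of pad_d in the frame of tray between 0.024 and 0.064 m and y of mill in the frame of rack between -0.061 and -0.027 m) or (y of pad_d in the frame of tray between -0.064 and -0.024 m and y of mill in the frame of rack between 0.027 and 0.061 m) or (y of pad_d in the frame of tray between -0.152 and -0.112 m and y of mill in the frame of rack between 0.115 and 0.149 m)) and x of mill in the frame of rack between -0.017 and 0.017 m and z of mill in the frame of rack between 0.004 and 0.012 m); the robot touches nothing.
It fails at once if a thing is dropped (it moves faster than 0.6 m/s while the gripper does not touch it) ((linear speed of canister above 0.6 m/s and contact force between the fingers and canister below 0.05 N) or (linear speed of tin above 0.6 m/s and contact force between the fingers and tin below 0.05 N) or (linear speed of caddy above 0.6 m/s and contact force between the fingers and caddy below 0.05 N) or (linear speed of mill above 0.6 m/s and contact force between the fingers and mill below 0.05 N)).
It fails at once if a thing is tipped by more than 0.7 rad (angle between any of canister, tin, caddy, mill's own z axis and vertical above 0.7 rad).
It fails at once if a sini cup is pushed more than 30 mm from its place (distance of any of cup_a, cup_b from where it was at the start of the episode above 0.03 m).
It also fails if it takes over 120 s, if anything falls off the work surface, if the arm or the gripper's body presses on something with over 40 N, if the wrist force passes 120 N, or if a joint passes its speed limit or range.

## Working session

There is one attempt and no reset: what is moved stays moved. The work goes in short steps, Python scripts to look and compute and a tool call to move; the robot and the scene stay as the last step left them, time stands still between calls to the robot, and variables do not carry over. Pictures are saved under pics/ and viewed, at most 14 in all, crops included, and the job is handed in when it is done.

Besides the shell and the picture viewer there is one more tool, called after ">>>" in YAML: its name, and indented under it one key for each argument. apply_moves: Moves the arm, as the interface text tells. Its arguments: {"type":"object","properties":{"deltas":{"type":"array"},"grip_force":{"type":"number"}},"required":["deltas"]}

```bash
mkdir -p pics; python3 - <<'E'
from station import ctrl
import cv2,numpy as np
o=ctrl.get_obs();print({k:np.round(v,3) for k,v in o.items()},ctrl.tip_reach)
for n in("scene","top"):
    c=ctrl.camera(n);cv2.imwrite(f"pics/{n}0.png",c["img"][:,:,::-1]);np.savez(f"{n}0.npz",**c);print(n,c["K"].round(1).tolist(),c["pose"].round(3).tolist(),[k for k in c])
E
```

```text
{'time_s': np.float64(0.0), 'qpos': array([ 1.242,  0.3  ,  1.522, -0.   ,  1.321, -0.067]), 'joint_vel': array([-0.001,  0.002,  0.001,  0.001, -0.   , -0.001]), 'tau': array([-1.0000e-03, -5.3181e+01, -3.5273e+01,  7.1000e-02,  2.4000e-02,
       -0.0000e+00]), 'ee_pos': array([0.142, 0.531, 0.23 ]), 'eef_rot': array([-3.14, -0.  ,  2.88]), 'force': array([-0.708, -0.031,  0.229]), 'moment': array([-0.007, -0.048, -0.014]), 'grip_force': np.float64(0.0), 'grip_width': np.float64(0.094)} 0.025
scene [[374.7, 0.0, 253.8], [0.0, 374.7, 193.3], [0.0, 0.0, 1.0]] [[-0.397, -0.698, 0.595, 1.191], [0.918, -0.291, 0.271, 0.114], [-0.016, 0.654, 0.756, 0.746], [0.0, 0.0, 0.0, 1.0]] ['img', 'K', 'pose']
top [[466.7, 0.0, 259.5], [0.0, 466.7, 192.2], [0.0, 0.0, 1.0]] [[0.017, 0.995, -0.101, 0.515], [-1.0, 0.018, 0.004, -0.124], [0.005, 0.1, 0.995, 1.151], [0.0, 0.0, 0.0, 1.0]] ['img', 'K', 'pose']
```

View pics/scene0.png

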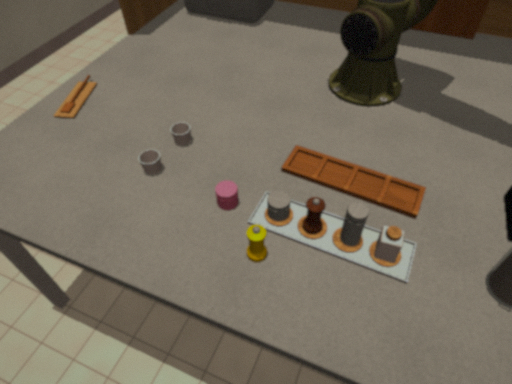

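View pics/top0.png

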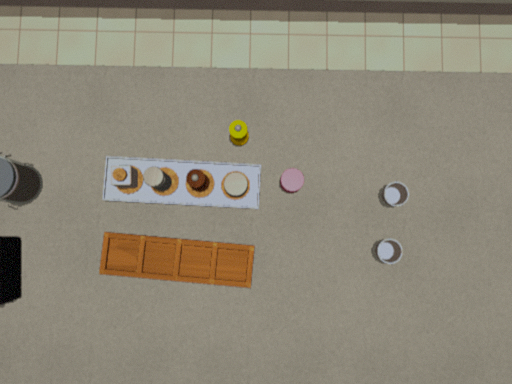

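Tray is farther than the rack. From left to right it holds the caddy, canister, mill and tin, at top-view pixels (121,175), (154,177), (197,180) and (236,184).
- Possible mix-ups: the pink tin shape at (292,180) and the yellow mill at (239,132). Neither is wanted; I take the steel tin on its pad and the dark mill on its pad.
- The cups at (395,195) and (388,251) stay well to the right.

```bash
cat > h.py <<'E'
import numpy as np,cv2
def ray(c,uv):
    uv=np.atleast_2d(uv).astype(float);d=np.c_[uv,np.ones(len(uv))]@np.linalg.inv(c["K"]).T
    return c["pose"][:3,3],(d*[1,-1,-1])@c["pose"][:3,:3].T
def onz(c,uv,z):
    o,d=ray(c,uv);return o+d*((z-o[2])/d[:,2])[:,None]
def tri(c1,u1,c2,u2):
    o1,d1=ray(c1,u1);o2,d2=ray(c2,u2);P=[]
    for a,b in zip(d1,d2):
        a=a/np.linalg.norm(a);b=b/np.linalg.norm(b)
        A=np.r_[np.eye(3)-np.outer(a,a),np.eye(3)-np.outer(b,b)]
        r=np.r_[(np.eye(3)-np.outer(a,a))@o1,(np.eye(3)-np.outer(b,b))@o2]
        P.append(np.linalg.lstsq(A,r,rcond=None)[0])
    return np.array(P)
def big(m,n=1):
    c,_=cv2.findContours(m.astype(np.uint8),cv2.RETR_EXTERNAL,cv2.CHAIN_APPROX_NONE)
    return sorted(c,key=cv2.contourArea)[::-1][:n]
E
python3 - <<'E'
from h import *
T=dict(np.load("top0.npz"));S=dict(np.load("scene0.npz"))
def quad(c,kind,roi):
    x0,y0,x1,y1=roi;im=c["img"];h=cv2.cvtColor(im,cv2.COLOR_RGB2HSV).astype(int);m=np.zeros(im.shape[:2],bool)
    f=(h[...,0]<20)&(h[...,1]>140)&(h[...,2]>60) if kind=="rack" else (im[...,2].astype(int)>im[...,0].astype(int)-2)&(h[...,2]>150)
    m[y0:y1,x0:x1]=f[y0:y1,x0:x1]
    m=cv2.morphologyEx(m.astype(np.uint8),cv2.MORPH_CLOSE,np.ones((5,5)))
    r=cv2.minAreaRect(big(m)[0]) ;hull=cv2.convexHull(big(m)[0])
    q=cv2.approxPolyN(hull,4)[0] if hasattr(cv2,"approxPolyN") else cv2.boxPoints(r)
    return q.reshape(-1,2)
for k,rt,rs,z in(("rack",(90,225,265,295),(270,140,435,220),.018),("tray",(95,150,270,215),(240,190,425,285),.010)):
    qt,qs=quad(T,k,rt),quad(S,k,rs)
    W=onz(T,qt,z);V=onz(S,qs,z)
    print(k,qt.tolist(),qs.tolist());print(W.round(3).tolist());print(V.round(3).tolist())
    idx=[np.argmin(np.linalg.norm(V-w,axis=1)) for w in W]
    P=tri(T,qt,S,qs[idx]);print("tri",P.round(4).tolist())
    for X in(W,V):
        s=X[np.argsort(X[:,1])];R=s[:2].mean(0);L=s[2:].mean(0);print("ctr",X.mean(0).round(4),"len",np.linalg.norm(L-R).round(3),"yaw",np.arctan2(-(L-R)[0],(L-R)[1]).round(4))
a=cv2.resize(T["img"][150:215,95:305],None,fx=3.8,fy=3.8,interpolation=2)
b=cv2.resize(S["img"][180:285,205:425],None,fx=3.4,fy=3.4,interpolation=2)
o=np.zeros((a.shape[0]+b.shape[0],800,3),np.uint8);o[:a.shape[0],:a.shape[1]]=a;o[a.shape[0]:,:b.shape[1]]=b
cv2.imwrite("pics/crop1.png",o[:600,:,::-1]);print(a.shape,b.shape)
E
```

```text
rack [[254, 245], [250, 287], [99, 273], [104, 232]] [[425, 187], [416, 218], [281, 168], [296, 145]]
[[0.502, -0.117, 0.018], [0.402, -0.109, 0.018], [0.429, 0.253, 0.018], [0.527, 0.246, 0.018]]
[[0.428, 0.253, 0.018], [0.54, 0.246, 0.018], [0.506, -0.114, 0.018], [0.402, -0.107, 0.018]]
tri [[0.5013, -0.1163, 0.0132], [0.4013, -0.1083, 0.0171], [0.4287, 0.2529, 0.0184], [0.5269, 0.2492, 0.0041]]
ctr [0.4647 0.068  0.018 ] len 0.363 yaw -0.0715
ctr [0.4688 0.0695 0.018 ] len 0.361 yaw -0.0835
tray [[260, 164], [258, 208], [102, 200], [106, 155]] [[298, 233], [297, 239], [273, 230], [295, 222]]
[[0.701, -0.128, 0.01], [0.592, -0.125, 0.01], [0.605, 0.257, 0.01], [0.716, 0.253, 0.01]]
[[0.685, -0.003, 0.01], [0.702, 0.001, 0.01], [0.7, -0.061, 0.01], [0.658, -0.02, 0.01]]
tri [[0.6948, -0.097, -0.0098], [0.589, -0.0825, -0.0973], [0.6622, 0.1117, 0.1036], [0.7373, 0.1087, 0.1594]]
ctr [0.6533 0.0642 0.01  ] len 0.382 yaw -0.0373
ctr [ 0.6864 -0.0207  0.01  ] len 0.042 yaw -0.3657
(247, 798, 3) (357, 748, 3)
```

View pics/crop1.png

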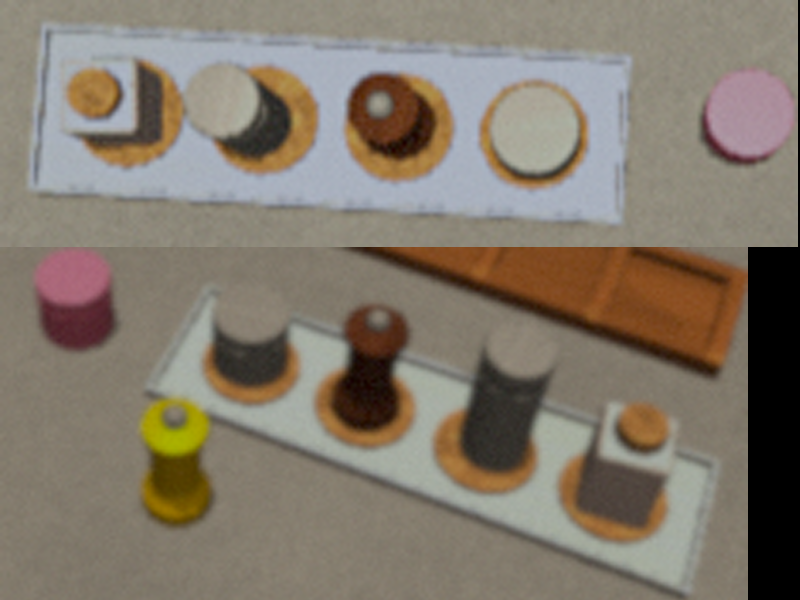

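The crop shows the steel tin, dark mill, canister and caddy standing on cork pads. The pink tin shape and yellow mill are off the tray, so the choice holds. Next I triangulate the tops using the pixel centres from this crop.

```bash
python3 - <<'E'
from h import *
T=dict(np.load("top0.npz"));S=dict(np.load("scene0.npz"))
t=np.array([[535,130],[380,102],[222,101],[93,92]])/3.8+[95,150]
s=np.array([[252,65],[378,72],[522,103],[643,177]])/3.4+[205,180]
P=tri(T,t,S,s)
Z=[.062,.101,.117,.091]
for n,p,u,z in zip("tin mill can caddy".split(),P,t,Z): print(n,p.round(4),"top@z",onz(T,u,z)[0].round(4))
# pads / tray places
a=-.037;R=np.array([[np.cos(a),-np.sin(a)],[np.sin(a),np.cos(a)]]);b=-.076;B=np.array([[np.cos(b),-np.sin(b)],[np.sin(b),np.cos(b)]])
for y in(.132,.044,-.044,-.132): print("pad",(R@[0,y]+[.6533,.0642]).round(4),"comp",(B@[0,y]+[.4655,.0682]).round(4))
# caddy white top angle
im=T["img"];h=cv2.cvtColor(im,cv2.COLOR_RGB2HSV)
E
```

```text
tin [ 0.6432 -0.0702  0.0579] top@z [ 0.6433 -0.0719  0.062 ]
mill [0.6532 0.02   0.1031] top@z [0.6538 0.019  0.101 ]
can [0.6509 0.112  0.1127] top@z [0.6506 0.1095 0.117 ]
caddy [0.6584 0.1951 0.0878] top@z [0.6581 0.1931 0.091 ]
pad [0.6582 0.1961] comp [0.4755 0.1998]
pad [0.6549 0.1082] comp [0.4688 0.1121]
pad [0.6517 0.0202] comp [0.4622 0.0243]
pad [ 0.6484 -0.0677] comp [ 0.4555 -0.0634]
```

>>> apply_moves:
  deltas:
    - [0, 3.2, -2.1, 0, 0, 0, -0.09]
    - [0, 3.2, -2.1, 0, 0, 0, -0.09]
    - [0, 3.2, -2.1, 0, 0, 0, -0.09]
    - [0, 3.2, -2.1, 0, 0, 0, -0.09]
    - [0, 3.2, -2.1, 0, 0, 0, -0.09]
    - [0, 3.2, -2.1, 0, 0, 0, -0.09]
    - [0, 3.2, -2.1, 0, 0, 0, -0.09]
    - [0, 3.2, -2.1, 0, 0, 0, -0.09]
    - [0, 3.2, -2.1, 0, 0, 0, -0.09]
    - [0, 3.2, -2.1, 0, 0, 0, -0.09]
  grip_force: 20

```text
time_s: 1.1
ee_pos: [0.4634, 0.3201, 0.2302]
eef_rot: [-3.141, 0.0, 1.976]
force: [0.9, 0.8, 1.1]
grip_width: 0.0941
grip_force: 0.0
```

>>> apply_moves:
  deltas:
    - [0, 3.2, -2.1, 0, 0, 0, -0.09]
    - [0, 3.2, -2.1, 0, 0, 0, -0.09]
    - [0, 3.2, -2.1, 0, 0, 0, -0.09]
    - [0, 3.2, -2.1, 0, 0, 0, -0.09]
    - [0, 3.2, -2.1, 0, 0, 0, -0.09]
    - [0, 3.2, -2.1, 0, 0, 0, 0]
    - [0, 0, 0, 0, 0, 0, 0]

```text
time_s: 1.8
ee_pos: [0.6567, 0.1921, 0.2288]
eef_rot: [-3.14, 0.001, 1.526]
force: [0.3, 0.3, -0.1]
grip_width: 0.094
grip_force: 0.0
```

```bash
cat >> h.py <<'E'
from scipy.spatial.transform import Rotation as Ro
def look(ctrl,name):
    o=ctrl.get_obs();c=ctrl.camera("wrist");cv2.imwrite(f"pics/{name}.png",c["img"][:,:,::-1])
    np.savez(name,**c,p=o["ee_pos"],r=o["eef_rot"]);return c
def wray(c,uv):
    c=dict(c);uv=np.atleast_2d(uv).astype(float);K=c["K"];q=(uv-K[:2,2])/[K[0,0],K[1,1]];th=np.linalg.norm(q,axis=1)
    s=np.sin(th)/np.maximum(th,1e-9);d=np.c_[q[:,0]*s,-q[:,1]*s,-np.cos(th)]
    M=np.eye(4);M[:3,:3]=Ro.from_euler("xyz",c["r"]).as_matrix();M[:3,3]=c["p"];M=M@c["hand_eye"]
    return M[:3,3],d@M[:3,:3].T
def wonz(c,uv,z):
    o,d=wray(c,uv);return o+d*((z-o[2])/d[:,2])[:,None]
E
python3 - <<'E'
from h import *
from station import ctrl
c=look(ctrl,"w1");print(c["K"].round(1).tolist(),c["hand_eye"].round(3).tolist())
E
```

```text
[[297.3, 0.0, 254.1], [0.0, 297.3, 190.4], [0.0, 0.0, 1.0]] [[-0.0, 0.967, 0.255, 0.073], [1.0, -0.0, 0.001, 0.001], [0.001, 0.255, -0.967, -0.155], [0.0, 0.0, 0.0, 1.0]]
```

View pics/w1.png

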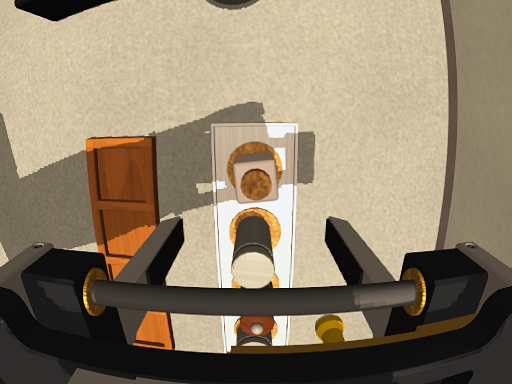

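The wrist view shows the caddy's stopper at (257,184), its white top spanning about (236,162) to (278,202), the canister lid at (252,268), the mill ball at (257,328) and the rack's left end at (121,138).

```bash
python3 - <<'E'
from h import *
c=dict(np.load("w1.npz"));T=dict(np.load("top0.npz"))
print("cork@.091",wonz(c,[257,184],.091).round(4))
o,d=wray(c,[257,184]);o2,d2=ray(T,[119.5,174.2]);a=d[0];b=d2[0]/np.linalg.norm(d2[0])
P=np.linalg.lstsq(np.r_[np.eye(3)-np.outer(a,a),np.eye(3)-np.outer(b,b)],np.r_[(np.eye(3)-np.outer(a,a))@o,(np.eye(3)-np.outer(b,b))@o2],rcond=None)[0];print("tri",P.round(4))
im=cv2.cvtColor(c["img"],cv2.COLOR_RGB2HSV)
q=wonz(c,[[235,163],[275,160],[279,198],[239,203]],.077);print(q.round(4).tolist(),q.mean(0).round(4))
e=q[[1,2]].mean(0)-q[[0,3]].mean(0);print("side x ang",np.arctan2(e[1],e[0]).round(3),np.linalg.norm(e).round(3))
e=q[[0,1]].mean(0)-q[[2,3]].mean(0);print("side y ang",np.arctan2(-e[0],e[1]).round(3),np.linalg.norm(e).round(3))
print("can",wonz(c,[252,268],.117).round(4),"mill",wonz(c,[257,328],.101).round(4))
r=wonz(c,[[87,138],[156,136]],.018);print("rack L corners",r.round(4).tolist())
cv2.imwrite("pics/w1c.png",cv2.resize(c["img"][130:290,200:310],None,fx=3.6,fy=3.6,interpolation=cv2.INTER_CUBIC)[:,:,::-1])
E
```

```text
cork@.091 [[0.6597 0.1947 0.091 ]]
tri [0.6592 0.194  0.0875]
[[0.6377, 0.2149, 0.077], [0.6795, 0.2162, 0.077], [0.6826, 0.1748, 0.077], [0.6393, 0.1711, 0.077]] [0.6598 0.1943 0.077 ]
side x ang 0.059 0.043
side y ang 0.056 0.043
can [[0.651  0.1133 0.117 ]] mill [[0.6523 0.017  0.101 ]]
rack L corners [[0.4298, 0.2532, 0.018], [0.534, 0.2458, 0.018]]
```

View pics/w1c.png

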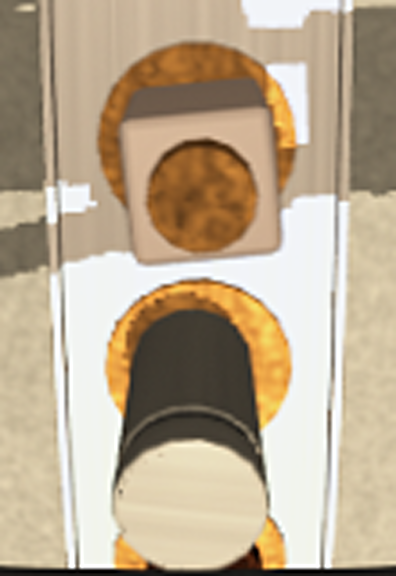

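The close crop shows the caddy turned slightly counter-clockwise, top at (200,190) in crop pixels; it measures at (0.660, 0.1945), yaw +0.057, cork height 0.0875 (expected about 0.091). I go down on it.

>>> apply_moves:
  deltas:
    - [0, 0.3, 0.2, -4, 0, 0, 0.1]
    - [0, 0, 0, -4, 0, 0, 0]
    - [0, 0, 0, -4, 0, 0, 0]
    - [0, 0, 0, -3, 0, 0, 0]
    - [0, 0, 0, -2, 0, 0, 0]
    - [0, 0, 0, 0, 0, 0, 0]

```text
time_s: 2.45
ee_pos: [0.6551, 0.1978, 0.0573]
eef_rot: [-3.136, 0.001, 1.631]
force: [-0.2, 0.1, -0.1]
grip_width: 0.0939
grip_force: 0.0
```

>>> apply_moves:
  deltas:
    - [255, 0, -0.2, 0, 0, 0, 0]
    - [255, 0, 0, 0, 0, 0, 0]
    - [255, 0, 0, 0, 0, 0, 0]
    - [255, 0, 0, 0, 0, 0, 0]
    - [255, 0, 0, 0, 0, 0, 0]
    - [255, 0, 0, 0, 0, 0, 0]
  grip_force: 20

```text
time_s: 3.05
ee_pos: [0.6574, 0.1953, 0.0606]
eef_rot: [3.141, -0.0, 1.63]
force: [-0.0, 0.8, 0.1]
grip_width: 0.0493
grip_force: 0.0
```

>>> apply_moves:
  deltas:
    - [255, 0, 0, 1, 0, 0, 0]
    - [255, 0, 0, 3, 0, 0, 0]
    - [255, 0, 0, 4, 0, 0, 0]
    - [255, 0, 0, 4, 0, 0, 0]
    - [255, 0, 0, 0, 0, 0, 0]
    - [255, 0, 0, 0, 0, 0, 0]

```text
time_s: 3.65
ee_pos: [0.6574, 0.1952, 0.1812]
eef_rot: [3.141, -0.0, 1.63]
force: [-0.1, -0.5, -3.3]
grip_width: 0.0461
grip_force: 20.0
```

>>> apply_moves:
  deltas:
    - [255, -4, 0, 0, 0, 0, -0.07]
    - [255, -4, -2, 0, 0, 0, -0.07]
    - [255, -3, -3, 0, 0, 0, 0]
    - [255, -3, -3, 0, 0, 0, 0]
    - [255, -3, -4, 0, 0, 0, 0]
    - [255, -2, -4, 0, 0, 0, 0]
    - [255, -1, -4, 0, 0, 0, 0]
    - [255, 0, -4, 0, 0, 0, 0]
    - [255, -0.1, -1.9, 0, 0, 0, 0]
    - [255, 0, 0, 0, 0, 0, 0]

```text
time_s: 4.65
ee_pos: [0.4554, -0.0655, 0.1792]
eef_rot: [-3.139, -0.0, 1.487]
force: [0.4, 0.1, -3.2]
grip_width: 0.0458
grip_force: 20.0
```

>>> apply_moves:
  deltas:
    - [255, 0, 0, -4, 0, 0, 0]
    - [255, 0, 0, -3, 0, 0, 0]
    - [255, 0, 0, -1, 0, 0, 0]
    - [255, 0, 0, 0, 0, 0, 0]

```text
time_s: 5.05
ee_pos: [0.4556, -0.063, 0.0993]
eef_rot: [-3.138, -0.001, 1.49]
force: [0.3, 0.2, -1.9]
grip_width: 0.0461
grip_force: 20.0
```

```bash
python3 - <<'E'
from h import *
from station import ctrl
c=look(ctrl,"w2");t=ctrl.camera("top");s=ctrl.camera("scene");o=ctrl.get_obs();print(o["ee_pos"].round(4),o["eef_rot"].round(3),o["force"].round(1))
np.savez("top2",**t);np.savez("scene2",**s)
a=cv2.resize(t["img"][150:300,85:305],None,fx=2,fy=2,interpolation=2);b=cv2.resize(s["img"][130:280,215:435],None,fx=2,fy=2,interpolation=2)
o=np.zeros((600,800,3),np.uint8);o[:300,:440]=a;o[300:,:440]=b;o[:270,440:800]=cv2.resize(c["img"],(360,270),interpolation=3);cv2.imwrite("pics/m2.png",o[:,:,::-1])
E
```

```text
[ 0.457  -0.0636  0.1017] [3.14 0.   1.49] [-0.6 -0.7 -2.7]
```

View pics/m2.png

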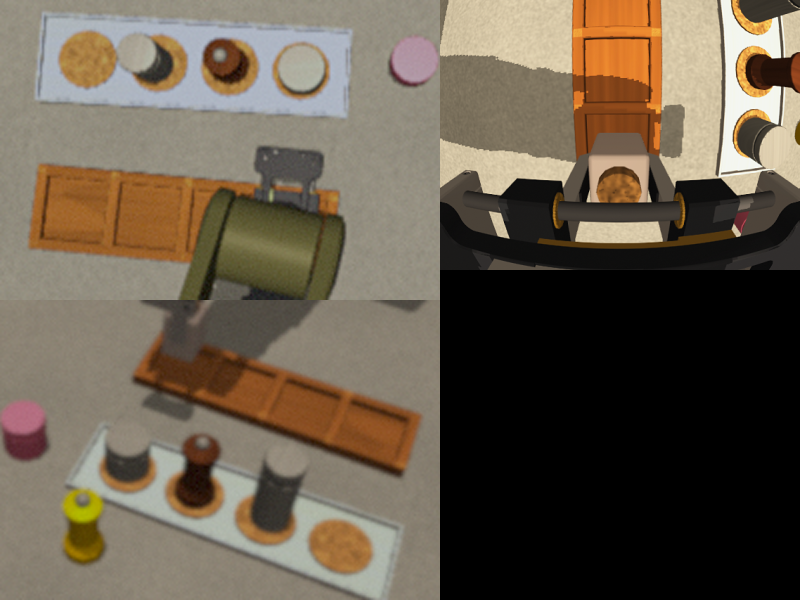

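The views show the empty left pad, the caddy held over the right-hand compartment, and rack dividers at about (617,33) and (617,103) in the wrist inset. I check the rack position from these before lowering.

```bash
python3 - <<'E'
from h import *
c=dict(np.load("w2.npz"));s=360/512
u=(np.array([[617,33],[617,103],[574,60],[661,60],[573,158],[662,158]])-[440,0])/s
P=wonz(c,u,.018);b=-.076;B=np.array([[np.cos(b),-np.sin(b)],[np.sin(b),np.cos(b)]])
print("in rack frame",((P[:,:2]-[.4665,.0682])@B).round(4).tolist())
cork=(np.array([619,186])-[440,0])/s;print("cork",wonz(c,cork,c["p"][2]-.006-.044+.084).round(4))
# rack in new top image
t=dict(np.load("top2.npz"));q=np.array([[38,163],[30,248]])/2+[85,150];print(((onz(t,q,.018)[:,:2]-[.4665,.0682])@B).round(4).tolist())
E
```

```text
in rack frame [[-0.0022, -0.0044], [-0.0026, -0.0844], [-0.0508, -0.0342], [0.0471, -0.0348], [-0.0572, -0.151], [0.0522, -0.1513]]
cork [[ 0.4569 -0.0568  0.1333]]
[[0.0477, 0.1816], [-0.0538, 0.1783]]
```

>>> apply_moves:
  deltas:
    - [255, 0, 0, -1.5, 0, 0, 0]
    - [255, 0, 0, -0.8, 0, 0, 0]
    - [255, 0, 0, -0.5, 0, 0, 0]
    - [255, 0, 0, 0, 0, 0, 0]

```text
time_s: 5.6
ee_pos: [0.4563, -0.0637, 0.0724]
eef_rot: [-3.141, -0.0, 1.49]
force: [0.7, 0.1, -2.0]
grip_width: 0.0459
grip_force: 20.0
```

>>> apply_moves:
  deltas:
    - [255, 0, 0, -0.3, 0, 0, 0]
    - [255, 0, 0, -0.2, 0, 0, 0]
    - [255, 0, 0, 0, 0, 0, 0]

```text
time_s: 5.9
ee_pos: [0.4563, -0.0637, 0.0674]
eef_rot: [-3.141, -0.0, 1.49]
force: [0.3, 0.9, -2.2]
grip_width: 0.046
grip_force: 20.0
```

>>> apply_moves:
  deltas:
    - [255, 0, 0, -0.3, 0, 0, 0]
    - [255, 0, 0, 0, 0, 0, 0]

```text
time_s: 6.1
ee_pos: [0.4562, -0.0637, 0.0642]
eef_rot: [-3.141, -0.0, 1.49]
force: [-0.8, -0.0, -2.1]
grip_width: 0.0457
grip_force: 20.0
```

>>> apply_moves:
  deltas:
    - [255, 0, 0, -0.2, 0, 0, 0]
    - [255, 0, 0, 0, 0, 0, 0]

```text
time_s: 6.3
ee_pos: [0.4565, -0.0638, 0.0628]
eef_rot: [3.141, 0.0, 1.49]
force: [-1.7, 0.3, 4.2]
grip_width: 0.0457
grip_force: 20.0
```

>>> apply_moves:
  deltas:
    - [255, 0, 0, -0.2, 0, 0, 0]
    - [255, 0, 0, 0, 0, 0, 0]

```text
time_s: 6.5
ee_pos: [0.4565, -0.0639, 0.0617]
eef_rot: [3.141, 0.0, 1.49]
force: [-8.9, 0.7, 19.8]
grip_width: 0.0458
grip_force: 20.0
```

>>> apply_moves:
  deltas:
    - [255, 0, 0, -0.1, 0, 0, 0]
    - [255, 0, 0, 0, 0, 0, 0]

```text
time_s: 6.7
ee_pos: [0.4565, -0.0639, 0.061]
eef_rot: [3.141, 0.0, 1.49]
force: [-11.0, 0.8, 27.1]
grip_width: 0.0458
grip_force: 20.0
```

>>> apply_moves:
  deltas:
    - [255, 0, 0, 0.3, 0, 0, 0]
    - [0, 0, 0, 0, 0, 0, 0]
    - [0, 0, 0, 0, 0, 0, 0]
    - [0, 0, 0, 0, 0, 0, 0]
    - [0, 0, 0, 0, 0, 0, 0]
    - [0, 0, 0, 0, 0, 0, 0]

```text
time_s: 7.3
ee_pos: [0.4563, -0.0637, 0.0623]
eef_rot: [-3.141, -0.0, 1.49]
force: [-0.1, -0.1, 0.0]
grip_width: 0.0826
grip_force: 0.0
```

>>> apply_moves:
  deltas:
    - [0, 0, 0, 2, 0, 0, 0]
    - [0, 0, 0, 4, 0, 0, 0]
    - [0, 0, 0, 4, 0, 0, 0]
    - [0, 0, 0, 4, 0, 0, 0]
    - [0, 0, 0, 3, 0, 0, 0]
    - [0, 3, 3, 0, 0, 0, 0]
    - [0, 4, 3, 0, 0, 0, 0]
    - [0, 4, 3, 0, 0, 0, 0]
    - [0, 3, 3, 0, 0, 0, 0]
    - [0, 3, 3, 0, 0, 0, 0.04]

```text
time_s: 8.3
ee_pos: [0.6274, 0.0877, 0.232]
eef_rot: [-3.141, 0.0, 1.53]
force: [0.1, 0.1, 1.0]
grip_width: 0.0937
grip_force: 0.0
```

>>> apply_moves:
  deltas:
    - [0, 2.6, 2.6, 0, 0, 0, 0]
    - [0, 0, 0, 0, 0, 0, 0]

```text
time_s: 8.5
ee_pos: [0.6537, 0.1152, 0.2305]
eef_rot: [-3.14, -0.0, 1.533]
force: [-0.9, 0.8, -0.8]
grip_width: 0.0942
grip_force: 0.0
```

```bash
python3 - <<'E'
from h import *
from station import ctrl
c=look(ctrl,"w3");t=ctrl.camera("top");s=ctrl.camera("scene");np.savez("top3",**t);np.savez("scene3",**s)
a=cv2.resize(t["img"][150:300,85:265],None,fx=2,fy=2,interpolation=2);b=cv2.resize(s["img"][130:280,215:435],None,fx=2,fy=2,interpolation=2)
o=np.zeros((600,800,3),np.uint8);o[:300,:360]=a;o[300:,:440]=b;o[:,440:]=cv2.resize(c["img"][:,130:360],None,fx=1.5625,fy=1.5625,interpolation=2)[:,:360];cv2.imwrite("pics/m3.png",o[:,:,::-1])
E
```

```text
Traceback (most recent call last):
ValueError: could not broadcast input array from shape (600,359,3) into shape (600,360,3)
```

```bash
python3 - <<'E'
from h import *
c,t,s=[dict(np.load(f"{n}3.npz")) for n in("w","top","scene")]
a=cv2.resize(t["img"][150:300,85:265],None,fx=2,fy=2,interpolation=2);b=cv2.resize(s["img"][130:280,215:435],None,fx=2,fy=2,interpolation=2)
o=np.zeros((600,800,3),np.uint8);o[:300,:360]=a;o[300:,:440]=b;o[:,440:799]=cv2.resize(c["img"][:,130:360],(359,600),interpolation=2);cv2.imwrite("pics/m3.png",o[:,:,::-1])
E
```

```text
(no output)
```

View pics/m3.png

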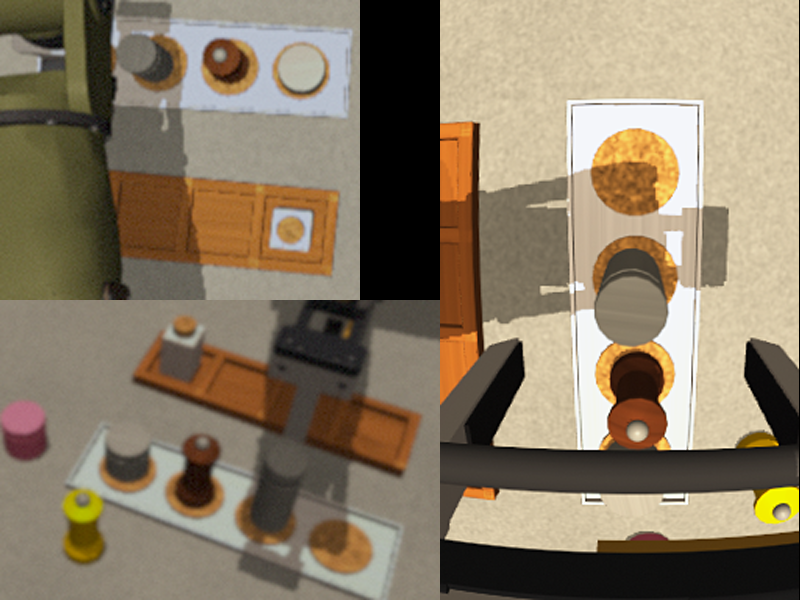

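The caddy stands in the right-hand compartment: top view (291,230), scene (183,350). In the wrist inset the canister lid is at (631,311) and the mill ball at (638,431).

```bash
python3 - <<'E'
from h import *
c,t=[dict(np.load(f"{n}3.npz")) for n in("w","top")]
b=-.076;B=np.array([[np.cos(b),-np.sin(b)],[np.sin(b),np.cos(b)]])
print("caddy in rack",((onz(t,np.array([[291,230]])/2+[85,150],.092)[:,:2]-[.4657,.0682])@B).round(4))
u=lambda x,y:[130+(x-440)/1.5625,y/1.5625]
print("can",wonz(c,u(631,311),.117).round(4),"mill",wonz(c,u(638,431),.101).round(4))
E
```

```text
caddy in rack [[ 0.0015 -0.1341]]
can [[0.6517 0.1094 0.117 ]] mill [[0.6527 0.016  0.101 ]]
```

>>> apply_moves:
  deltas:
    - [0, 0, -0.2, -4, 0, 0, 0]
    - [0, 0, 0, -4, 0, 0, 0]
    - [0, 0, 0, -4, 0, 0, 0]
    - [0, 0, 0, -2.3, 0, 0, 0]
    - [255, 0, 0, 0, 0, 0, 0]
    - [255, 0, 0, 0, 0, 0, 0]
    - [255, 0, 0, 0, 0, 0, 0]
    - [255, 0, 0, 0, 0, 0, 0]
    - [255, 0, 0, 0, 0, 0, 0]
    - [255, 0, 0, 0, 0, 0, 0]

```text
time_s: 9.65
ee_pos: [0.6525, 0.1103, 0.09]
eef_rot: [3.141, -0.0, 1.53]
force: [-0.8, 0.7, 0.3]
grip_width: 0.0494
grip_force: 0.0
```

>>> apply_moves:
  deltas:
    - [255, 0, 0, 0, 0, 0, 0]
    - [255, 0, 0, 0, 0, 0, 0]

```text
time_s: 9.85
ee_pos: [0.6524, 0.1103, 0.0898]
eef_rot: [3.141, -0.0, 1.53]
force: [-3.2, -0.2, 4.5]
grip_width: 0.0454
grip_force: 20.0
```

>>> apply_moves:
  deltas:
    - [255, 0, 0, 1, 0, 0, 0]
    - [255, 0, 0, 3, 0, 0, 0]
    - [255, -4, 0, 4, 0, 0, -0.03]
    - [255, -4, -1, 0, 0, 0, 0]
    - [255, -4, -2, 0, 0, 0, 0]
    - [255, -4, -3, 0, 0, 0, 0]
    - [255, -3, -2.6, 0, 0, 0, 0]
    - [255, 0, 0, -3, 0, 0, 0]
    - [255, 0, 0, -2.5, 0, 0, 0]
    - [255, 0, 0, 0, 0, 0, 0]

```text
time_s: 10.85
ee_pos: [0.4656, 0.0241, 0.1079]
eef_rot: [-3.137, 0.0, 1.499]
force: [-0.2, -0.2, -2.1]
grip_width: 0.0456
grip_force: 20.0
```

>>> apply_moves:
  deltas:
    - [255, 0, 0, -1.3, 0, 0, 0]
    - [255, 0, 0, -0.5, 0, 0, 0]
    - [255, 0, 0, -0.3, 0, 0, 0]
    - [255, 0, 0, 0, 0, 0, 0]

```text
time_s: 11.25
ee_pos: [0.4673, 0.0244, 0.0902]
eef_rot: [3.141, -0.0, 1.5]
force: [-4.9, 0.5, 6.4]
grip_width: 0.0457
grip_force: 20.0
```

>>> apply_moves:
  deltas:
    - [255, 0, 0, 0.4, 0, 0, 0]
    - [255, -0.4, 0, 0, 0, 0, 0]
    - [255, 0, 0, -0.2, 0, 0, 0]
    - [255, 0, 0, -0.2, 0, 0, 0]
    - [255, 0, 0, 0, 0, 0, 0]

```text
time_s: 11.75
ee_pos: [0.463, 0.0243, 0.0896]
eef_rot: [3.142, -0.0, 1.5]
force: [-6.9, 0.3, 14.9]
grip_width: 0.0458
grip_force: 20.0
```

>>> apply_moves:
  deltas:
    - [0, 0, 0, 0, 0, 0, 0]
    - [0, 0, 0, 0, 0, 0, 0]
    - [0, 0, 0, 0, 0, 0, 0]
    - [0, 0, 0, 0, 0, 0, 0]
    - [0, 0, 0, 0, 0, 0, 0]
    - [0, 0, 0, 0, 0, 0, 0]
    - [0, 0, 0, 3, 0, 0, 0]
    - [0, 0, 0, 4, 0, 0, 0]
    - [0, 0, 0, 4, 0, 0, 0]
    - [0, 0, 0, 3, 0, 0, 0]

```text
time_s: 12.75
ee_pos: [0.4631, 0.0243, 0.2313]
eef_rot: [3.14, -0.0, 1.5]
force: [0.6, -0.1, -0.2]
grip_width: 0.0941
grip_force: 0.0
```

>>> apply_moves:
  deltas:
    - [0, 4, 0, 0, 0, 0, 0.03]
    - [0, 4, 0, 0, 0, 0, 0]
    - [0, 4, 0, 0, 0, 0, 0]
    - [0, 3.5, -0.4, 0, 0, 0, 0]
    - [0, 3.5, -0.4, 0, 0, 0, 0]
    - [0, 0, 0, 0, 0, 0, 0]
    - [0, 0, 0, 0, 0, 0, 0]

```text
time_s: 13.45
ee_pos: [0.6528, 0.0162, 0.2278]
eef_rot: [-3.14, -0.0, 1.53]
force: [-0.3, -0.4, -0.4]
grip_width: 0.0944
grip_force: 0.0
```

```bash
python3 - <<'E'
from h import *
from station import ctrl
c=look(ctrl,"w4");t=ctrl.camera("top");s=ctrl.camera("scene");np.savez("top4",**t);np.savez("scene4",**s)
a=cv2.resize(t["img"][150:300,85:265],None,fx=2,fy=2,interpolation=2);b=cv2.resize(s["img"][130:280,215:435],None,fx=2,fy=2,interpolation=2)
o=np.zeros((600,800,3),np.uint8);o[:300,:360]=a;o[300:,:440]=b;o[:,440:799]=cv2.resize(c["img"][:,130:360],(359,600),interpolation=2);cv2.imwrite("pics/m4.png",o[:,:,::-1])
E
```

```text
(no output)
```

View pics/m4.png

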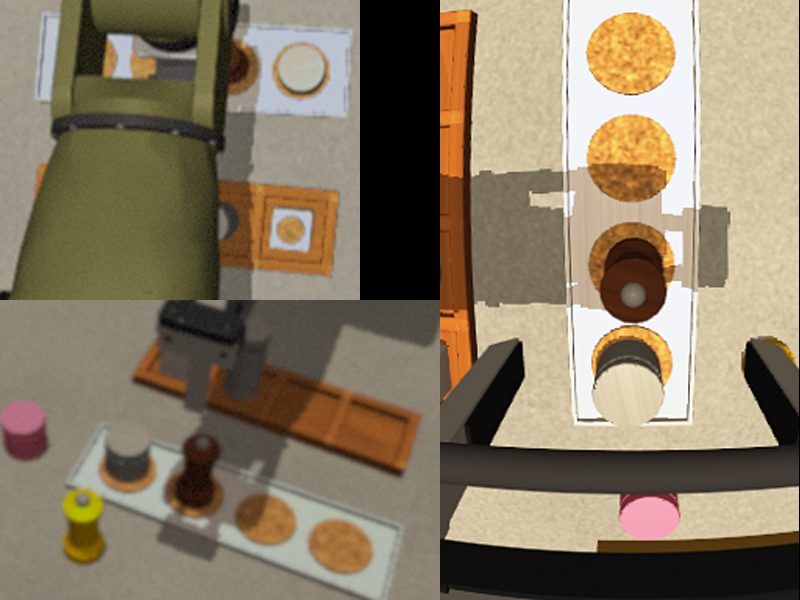

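The canister stands next to the caddy in the rack: scene view (247,370). In the wrist inset the mill ball is at (633,295) and the tin lid at (629,392); the pink look-alike is separate at (650,515).

```bash
python3 - <<'E'
from h import *
c=dict(np.load("w4.npz"))
u=lambda x,y:[130+(x-440)/1.5625,y/1.5625]
print("mill",wonz(c,u(633,295),.101).round(4),"tin",wonz(c,u(629,392),.062).round(4))
E
```

```text
mill [[0.6523 0.0169 0.101 ]] tin [[ 0.6454 -0.0696  0.062 ]]
```

>>> apply_moves:
  deltas:
    - [0, 0, 0, -4, 0, 0, 0]
    - [0, 0, 0, -4, 0, 0, 0]
    - [0, 0, 0, -4, 0, 0, 0]
    - [0, 0, 0, -3.4, 0, 0, 0]
    - [255, 0, 0, 0, 0, 0, 0]
    - [255, 0, 0, 0, 0, 0, 0]
    - [255, 0, 0, 0, 0, 0, 0]
    - [255, 0, 0, 0, 0, 0, 0]
    - [255, 0, 0, 0, 0, 0, 0]
    - [255, 0, 0, 0, 0, 0, 0]

```text
time_s: 14.6
ee_pos: [0.6532, 0.0163, 0.0756]
eef_rot: [3.141, -0.0, 1.53]
force: [-0.3, 0.8, 0.1]
grip_width: 0.0497
grip_force: 0.0
```

>>> apply_moves:
  deltas:
    - [255, 0, 0, 0, 0, 0, 0]
    - [255, 0, 0, 0, 0, 0, 0]
    - [255, 0, 0, 0, 0, 0, 0]
    - [255, 0, 0, 0, 0, 0, 0]

```text
time_s: 15.0
ee_pos: [0.6531, 0.0163, 0.0751]
eef_rot: [3.141, -0.0, 1.53]
force: [-1.9, -0.5, 5.4]
grip_width: 0.0429
grip_force: 20.0
```

The opening of 43 mm is the shoulder, not the 34 mm waist, so I reopen, go lower and close again.

>>> apply_moves:
  deltas:
    - [0, 0, 0, 0, 0, 0, 0]
    - [0, 0, 0, 0, 0, 0, 0]
    - [0, 0, 0, 0, 0, 0, 0]
    - [0, 0, 0, -0.8, 0, 0, 0]
    - [0, 0, 0, 0, 0, 0, 0]
    - [255, 0, 0, 0, 0, 0, 0]
    - [255, 0, 0, 0, 0, 0, 0]
    - [255, 0, 0, 0, 0, 0, 0]
    - [255, 0, 0, 0, 0, 0, 0]
    - [255, 0, 0, 0, 0, 0, 0]

```text
time_s: 16.0
ee_pos: [0.653, 0.0163, 0.0669]
eef_rot: [3.141, -0.0, 1.53]
force: [0.3, 0.3, 0.5]
grip_width: 0.0463
grip_force: 0.0
```

>>> apply_moves:
  deltas:
    - [255, 0, 0, 0, 0, 0, 0]
    - [255, 0, 0, 0, 0, 0, 0]
    - [255, 0, 0, 0, 0, 0, 0]
    - [255, 0, 0, 0, 0, 0, 0]

```text
time_s: 16.4
ee_pos: [0.653, 0.0163, 0.0669]
eef_rot: [3.142, 0.0, 1.53]
force: [-0.6, -0.2, 2.1]
grip_width: 0.0429
grip_force: 20.0
```

```bash
python3 - <<'E'
from h import *
from station import ctrl
c=look(ctrl,"w5");s=ctrl.camera("scene");np.savez("scene5",**s)
o=np.zeros((600,800,3),np.uint8);o[:,:400]=cv2.resize(s["img"][160:280,270:350],(400,600),interpolation=2);o[:,400:]=cv2.resize(c["img"][150:330,190:310],(400,600),interpolation=2);cv2.imwrite("pics/m5.png",o[:,:,::-1])
E
```

```text
(no output)
```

View pics/m5.png

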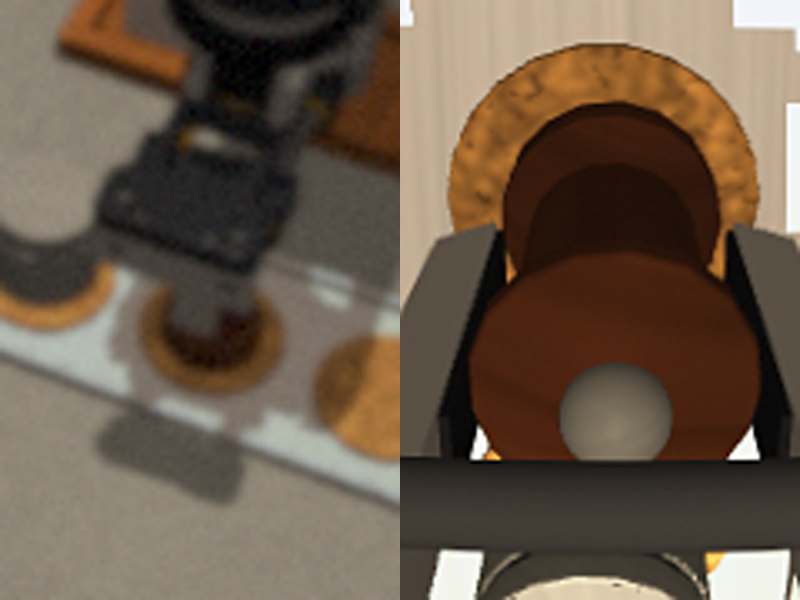

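The picture shows the finger faces touching the mill's shoulder, at about (470,370) and (760,370). The fingers are flat higher up, so they cannot reach the waist. The safe grip is to centre the pads on the 44 mm shoulder, with the mass hanging below.

>>> apply_moves:
  deltas:
    - [0, 0, 0, 0, 0, 0, 0]
    - [0, 0, 0, 0, 0, 0, 0]
    - [0, 0, 0, 0, 0, 0, 0]
    - [0, 0, 0, 2.4, 0, 0, 0]
    - [0, 0, 0, 0, 0, 0, 0]
    - [255, 0, 0, 0, 0, 0, 0]
    - [255, 0, 0, 0, 0, 0, 0]
    - [255, 0, 0, 0, 0, 0, 0]
    - [255, 0, 0, 0, 0, 0, 0]
    - [255, 0, 0, 0, 0, 0, 0]
  grip_force: 30

```text
time_s: 17.5
ee_pos: [0.6529, 0.0163, 0.0905]
eef_rot: [-3.141, 0.0, 1.53]
force: [-0.4, -0.1, -0.9]
grip_width: 0.0461
grip_force: 0.0
```

>>> apply_moves:
  deltas:
    - [255, 0, 0, 0, 0, 0, 0]
    - [255, 0, 0, 0, 0, 0, 0]
    - [255, 0, 0, 0, 0, 0, 0]
    - [255, 0, 0, 0, 0, 0, 0]

```text
time_s: 17.9
ee_pos: [0.6529, 0.0162, 0.0907]
eef_rot: [-3.141, -0.0, 1.53]
force: [-0.1, 0.5, -1.9]
grip_width: 0.0426
grip_force: 30.0
```

>>> apply_moves:
  deltas:
    - [255, 0, 0, 0.5, 0, 0, 0]
    - [255, 0, 0, 0.5, 0, 0, 0]
    - [255, 0, 0, 0, 0, 0, 0]
    - [255, 0, 0, 0, 0, 0, 0]

```text
time_s: 18.3
ee_pos: [0.6531, 0.0163, 0.1011]
eef_rot: [3.141, -0.0, 1.53]
force: [-0.5, 0.1, -1.7]
grip_width: 0.0422
grip_force: 30.0
```

>>> apply_moves:
  deltas:
    - [255, 0, 0, 1.5, 0, 0, 0]
    - [255, -1.5, 0, 2, 0, 0, 0]
    - [255, -3, 1, 0, 0, 0, 0]
    - [255, -3, 2.5, 0, 0, 0, -0.03]
    - [255, -2, 3, 0, 0, 0, 0]
    - [255, -3, 2, 0, 0, 0, 0]
    - [255, -3, 1.1, 0, 0, 0, 0]
    - [255, -2, 0, 0, 0, 0, 0]
    - [255, -0.9, 0, 0, 0, 0, 0]
    - [255, 0, 0, 0, 0, 0, 0]

```text
time_s: 19.3
ee_pos: [0.469, 0.1122, 0.1367]
eef_rot: [3.14, -0.0, 1.5]
force: [0.2, 0.6, -1.8]
grip_width: 0.0424
grip_force: 30.0
```

>>> apply_moves:
  deltas:
    - [255, 0, 0, -1.5, 0, 0, 0]
    - [255, 0, 0, -1, 0, 0, 0]
    - [255, 0, 0, 0, 0, 0, 0]
    - [255, 0, 0, 0, 0, 0, 0]

```text
time_s: 19.7
ee_pos: [0.4694, 0.1121, 0.1108]
eef_rot: [-3.141, 0.0, 1.499]
force: [0.4, -0.3, -1.2]
grip_width: 0.0427
grip_force: 30.0
```

```bash
python3 - <<'E'
from h import *
from station import ctrl
c=look(ctrl,"w6");s=ctrl.camera("scene");np.savez("scene6",**s);o=ctrl.get_obs();print(o["ee_pos"].round(4),o["grip_width"])
o=np.zeros((600,800,3),np.uint8);o[:,:400]=cv2.resize(s["img"][130:250,280:360],(400,600),interpolation=2);o[:,400:]=cv2.resize(c["img"][60:330,160:340],(400,600),interpolation=2);cv2.imwrite("pics/m6.png",o[:,:,::-1])
E
```

```text
[0.4694 0.1122 0.1112] 0.042439370203248276
```

View pics/m6.png

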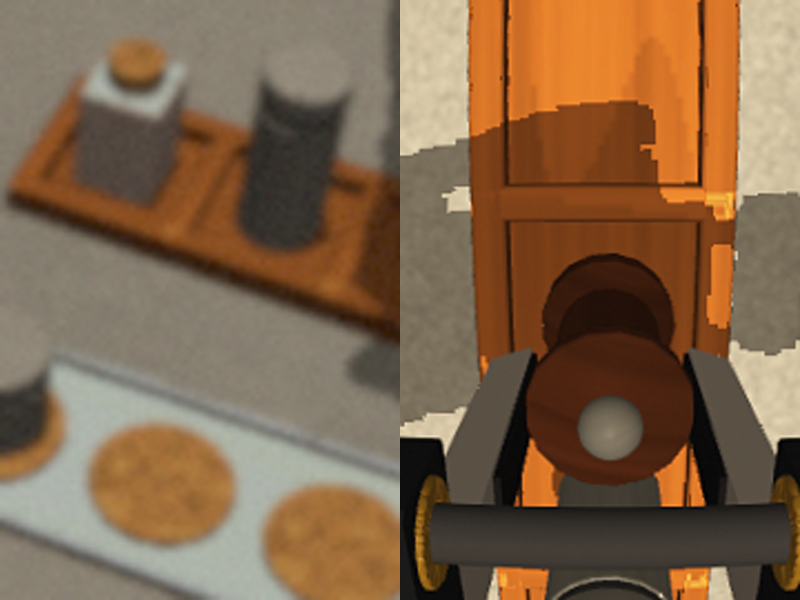

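The mill hangs upright, centred over the second compartment (foot at (608,320) in the wrist inset, ball at (611,428)). The caddy and canister stand upright in the scene half. I lower it.

>>> apply_moves:
  deltas:
    - [255, 0, 0, -1, 0, 0, 0]
    - [255, 0, 0, -0.4, 0, 0, 0]
    - [255, 0, 0, -0.3, 0, 0, 0]
    - [255, 0, 0, 0, 0, 0, 0]

```text
time_s: 20.2
ee_pos: [0.4688, 0.1122, 0.0933]
eef_rot: [-3.141, 0.0, 1.5]
force: [-0.4, -0.1, -1.5]
grip_width: 0.0426
grip_force: 30.0
```

>>> apply_moves:
  deltas:
    - [255, 0, 0, -0.2, 0, 0, 0]
    - [255, 0, 0, 0, 0, 0, 0]

```text
time_s: 20.4
ee_pos: [0.469, 0.1123, 0.0917]
eef_rot: [-3.142, 0.0, 1.5]
force: [0.2, -0.9, -1.6]
grip_width: 0.0425
grip_force: 30.0
```

>>> apply_moves:
  deltas:
    - [255, 0, 0, -0.1, 0, 0, 0]
    - [255, 0, 0, 0, 0, 0, 0]

```text
time_s: 20.6
ee_pos: [0.4692, 0.1123, 0.0914]
eef_rot: [3.141, -0.0, 1.5]
force: [-2.6, -0.3, 5.5]
grip_width: 0.0424
grip_force: 30.0
```

>>> apply_moves:
  deltas:
    - [0, 0, 0, 0, 0, 0, 0]
    - [0, 0, 0, 0, 0, 0, 0]
    - [0, 0, 0, 0, 0, 0, 0]
    - [0, 0, 0, 0, 0, 0, 0]
    - [0, 0, 0, 0, 0, 0, 0]
    - [0, 0, 0, 0, 0, 0, 0]
    - [0, 0, 0, 3, 0, 0, 0]
    - [0, 0, 0, 4, 0, 0, 0]
    - [0, 0, 0, 4, 0, 0, 0]
    - [0, 0, 0, 3, 0, 0, 0]
  grip_force: 20

```text
time_s: 21.6
ee_pos: [0.4691, 0.1123, 0.2333]
eef_rot: [3.14, -0.0, 1.5]
force: [-0.1, 0.4, -0.2]
grip_width: 0.094
grip_force: 0.0
```

>>> apply_moves:
  deltas:
    - [0, 3, -3, 0, 0, 0, 0.03]
    - [0, 3, -3, 0, 0, 0, 0]
    - [0, 3, -3, 0, 0, 0, 0]
    - [0, 3, -3, 0, 0, 0, 0]
    - [0, 3, -3, 0, 0, 0, 0]
    - [0, 2.6, -3.2, 0, 0, 0, 0]
    - [0, 0, 0, 0, 0, 0, 0]
    - [0, 0, 0, 0, 0, 0, 0]

```text
time_s: 22.4
ee_pos: [0.6449, -0.0702, 0.23]
eef_rot: [-3.14, -0.0, 1.529]
force: [-0.4, -0.4, 0.0]
grip_width: 0.0941
grip_force: 0.0
```

```bash
python3 - <<'E'
from h import *
from station import ctrl
c=look(ctrl,"w7");t=ctrl.camera("top");np.savez("top7",**t);s=ctrl.camera("scene");
a=cv2.resize(t["img"][150:300,85:265],None,fx=2,fy=2,interpolation=2);b=cv2.resize(s["img"][130:280,215:435],None,fx=2,fy=2,interpolation=2)
o=np.zeros((600,800,3),np.uint8);o[:300,:360]=a;o[300:,:440]=b;o[:,440:799]=cv2.resize(c["img"][:,130:360],(359,600),interpolation=2);cv2.imwrite("pics/m7.png",o[:,:,::-1])
E
```

```text
(no output)
```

View pics/m7.png

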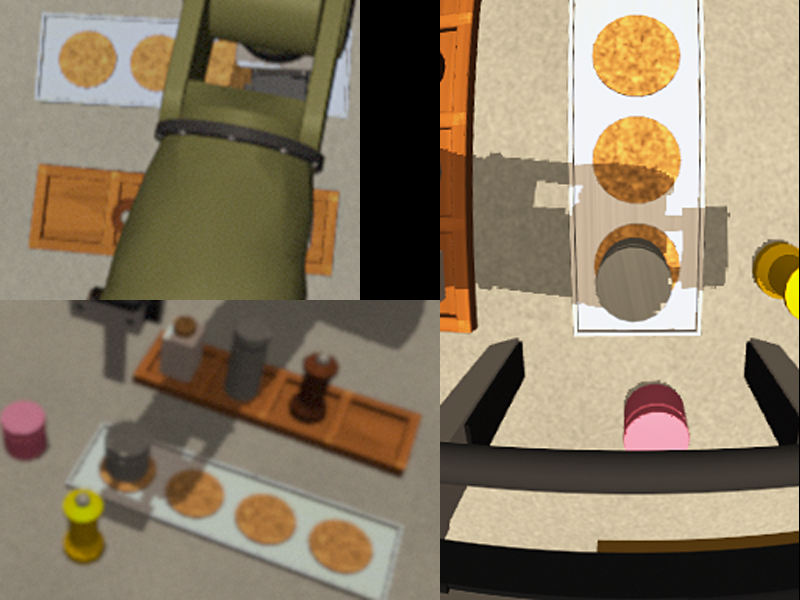

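The mill stands in the second compartment from the left: scene view (317,388). The tin is below the gripper with its lid at (633,283); the pink one is at (656,425) and well clear. I grasp the tin.

>>> apply_moves:
  deltas:
    - [0, 0, 0, -4, 0, 0, 0]
    - [0, 0, 0, -4, 0, 0, 0]
    - [0, 0, 0, -4, 0, 0, 0]
    - [0, 0, 0, -4, 0, 0, 0]
    - [0, 0, 0, -2, 0, 0, 0]
    - [255, 0, 0, 0, 0, 0, 0]
    - [255, 0, 0, 0, 0, 0, 0]
    - [255, 0, 0, 0, 0, 0, 0]
    - [255, 0, 0, 0, 0, 0, 0]
    - [255, 0, 0, 0, 0, 0, 0]

```text
time_s: 23.55
ee_pos: [0.6453, -0.0698, 0.0519]
eef_rot: [3.14, 0.0, 1.53]
force: [-2.4, -0.0, 1.8]
grip_width: 0.0572
grip_force: 1.0
```

>>> apply_moves:
  deltas:
    - [255, 0, 0, 0, 0, 0, 0]
    - [255, 0, 0, 0, 0, 0, 0]
    - [255, 0, 0, 0, 0, 0, 0]

```text
time_s: 23.85
ee_pos: [0.6453, -0.0698, 0.0518]
eef_rot: [3.141, 0.0, 1.53]
force: [-2.5, 1.6, 6.7]
grip_width: 0.0556
grip_force: 20.0
```

>>> apply_moves:
  deltas:
    - [255, 0, 0, 1, 0, 0, 0]
    - [255, 0, 2, 4, 0, 0, 0]
    - [255, 0, 4, 0, 0, 0, 0]
    - [255, 0, 4, 0, 0, 0, 0]
    - [255, 0, 4, 0, 0, 0, 0]
    - [255, -1, 4, 0, 0, 0, 0]
    - [255, -2, 3, 0, 0, 0, 0]
    - [255, -3, 3, 0, 0, 0, -0.03]
    - [255, -3, 3, 0, 0, 0, 0]
    - [255, -4, 0, 0, 0, 0, 0]

```text
time_s: 24.85
ee_pos: [0.514, 0.2028, 0.1012]
eef_rot: [3.141, -0.001, 1.502]
force: [0.5, -0.3, -1.8]
grip_width: 0.0555
grip_force: 20.0
```

>>> apply_moves:
  deltas:
    - [255, -3, 0, 0, 0, 0, 0]
    - [255, -1, 0, 0, 0, 0, 0]
    - [255, 0, 0, 0, 0, 0, 0]
    - [255, 0, 0, -2, 0, 0, 0]
    - [255, 0, 0, 0, 0, 0, 0]

```text
time_s: 25.35
ee_pos: [0.4753, 0.1998, 0.0794]
eef_rot: [-3.14, 0.001, 1.499]
force: [0.2, -0.6, -1.8]
grip_width: 0.0556
grip_force: 20.0
```

>>> apply_moves:
  deltas:
    - [255, 0, 0, -1.2, 0, 0, 0]
    - [255, 0, 0, -0.8, 0, 0, 0]
    - [255, 0, 0, -0.4, 0, 0, 0]
    - [255, 0, 0, 0, 0, 0, 0]

```text
time_s: 25.75
ee_pos: [0.4749, 0.2001, 0.0562]
eef_rot: [-3.141, 0.0, 1.5]
force: [-0.6, 0.2, -1.9]
grip_width: 0.0557
grip_force: 20.0
```

>>> apply_moves:
  deltas:
    - [255, 0, 0, -0.3, 0, 0, 0]
    - [255, 0, 0, 0, 0, 0, 0]

```text
time_s: 25.95
ee_pos: [0.475, 0.2003, 0.0538]
eef_rot: [3.142, -0.0, 1.5]
force: [0.1, -0.2, -1.9]
grip_width: 0.0557
grip_force: 20.0
```

>>> apply_moves:
  deltas:
    - [255, 0, 0, -0.1, 0, 0, 0]
    - [255, 0, 0, 0, 0, 0, 0]

```text
time_s: 26.15
ee_pos: [0.475, 0.2003, 0.0529]
eef_rot: [3.141, -0.0, 1.5]
force: [0.2, 0.9, -2.0]
grip_width: 0.0558
grip_force: 20.0
```

>>> apply_moves:
  deltas:
    - [255, 0, 0, -0.1, 0, 0, 0]
    - [255, 0, 0, 0, 0, 0, 0]

```text
time_s: 26.35
ee_pos: [0.4751, 0.2003, 0.0527]
eef_rot: [3.141, -0.0, 1.5]
force: [-5.5, -1.7, 11.0]
grip_width: 0.0554
grip_force: 20.0
```

Contact on the floor at the expected height. Next: release, rise, and clear off to the left for a last look.

>>> apply_moves:
  deltas:
    - [0, 0, 0, 0, 0, 0, 0]
    - [0, 0, 0, 0, 0, 0, 0]
    - [0, 0, 0, 0, 0, 0, 0]
    - [0, 0, 0, 0, 0, 0, 0]
    - [0, 0, 0, 0, 0, 0, 0]
    - [0, 0, 0, 3, 0, 0, 0]
    - [0, 0, 0, 4, 0, 0, 0]
    - [0, 0, 0, 4, 0, 0, 0]
    - [0, 0, 0, 4, 0, 0, 0]
    - [0, 0, 0, 3, 0, 0, 0]

```text
time_s: 27.35
ee_pos: [0.4751, 0.2003, 0.2344]
eef_rot: [3.14, -0.001, 1.5]
force: [1.2, 0.3, -0.2]
grip_width: 0.0937
grip_force: 0.0
```

>>> apply_moves:
  deltas:
    - [0, -1, 4, 0, 0, 0, 0]
    - [0, -1, 4, 0, 0, 0, 0]
    - [0, -1, 4, 0, 0, 0, 0]
    - [0, -1, 4, 0, 0, 0, 0]
    - [0, -1, 4, 0, 0, 0, 0]
    - [0, -1, 4, 0, 0, 0, 0]
    - [0, 0, 0, 0, 0, 0, 0]
    - [0, 0, 0, 0, 0, 0, 0]

```text
time_s: 28.15
ee_pos: [0.4146, 0.4405, 0.2313]
eef_rot: [-3.141, 0.001, 1.501]
force: [0.6, -0.1, 0.1]
grip_width: 0.094
grip_force: 0.0
```

```bash
python3 - <<'E'
from h import *
from station import ctrl
t=ctrl.camera("top");np.savez("top8",**t);s=ctrl.camera("scene");np.savez("scene8",**s)
a=cv2.resize(t["img"][150:300,85:285],None,fx=4,fy=2,interpolation=2)
o=np.zeros((600,800,3),np.uint8);o[:300,:400]=cv2.resize(t["img"][150:300,85:285],None,fx=2,fy=2,interpolation=2);o[300:,:440]=cv2.resize(s["img"][130:280,215:435],None,fx=2,fy=2,interpolation=2)
cv2.imwrite("pics/m8.png",o[:,:440,::-1])
E
```

```text
(no output)
```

View pics/m8.png

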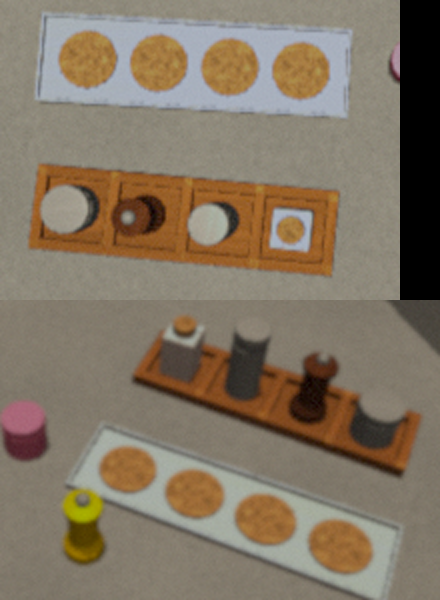

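The last view shows all four upright in their compartments, with tops at (68,209), (127,217), (211,223) and (291,230) and the tray empty. I check the positions and hand in if they are good.

```bash
python3 - <<'E'
from h import *
from station import ctrl
t=dict(np.load("top8.npz"));s=dict(np.load("scene8.npz"))
b=-.076;B=np.array([[np.cos(b),-np.sin(b)],[np.sin(b),np.cos(b)]])
u=np.array([[68,209],[127,217],[211,223],[291,230]])/2+[85,150];v=(np.array([[383,410],[323,360],[252,330],[185,324]])-[0,300])/2+[215,130]
Z=[.063,.102,.118,.092]
Q=np.array([((onz(t,a,z)[0,:2]-[.4657,.0682])@B) for a,z in zip(u,Z)]);print(Q.round(4).tolist(),tri(t,u,s,v)[:,2].round(3))
if (abs(Q-np.array([[0,.132],[0,.044],[0,-.044],[0,-.132]]))<.012).all(): print(ctrl.hand_in())
E
```

```text
[[-0.0002, 0.1259], [-0.0006, 0.0484], [0.0025, -0.0475], [0.0015, -0.1341]] [0.05  0.101 0.114 0.088]
the job is handed in; nothing more can be done
None
```

The job is handed in, verdict not shown: from left to right the rack holds tin, mill, canister and caddy, all upright and about 6 mm or less from their compartment centres; the cups were not approached, and the mill was gripped at its shoulder because the fingers could not close on its waist.

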